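# Jack up the rolling mill and hold it up

### The job

The small rolling mill needs a new rubber foot. Set the red hand jack on the bench with its saddle squarely under the middle of the yellow lift lug on the mill's base plate, and pump the jack's handle until that edge of the plate has come up at least 12 mm, letting the jack alone lift the mill and leaving the other things on the bench where they are. Finish while holding: keep pushing the pump handle right down against its stop, and do not let go of it, so that the mill stays up while the foot is changed.

Things in the scene. Friction and masses are not known exactly. Their poses are not given: they have to be found in the camera images.
- mill: jeweller's rolling mill, about 10 kg, free-standing, 270 mm high: teal frame with two steel rollers (foot 150 x 112 mm in x, y) on the middle of a dark steel plate 200 (x) x 190 (y) x 12 mm, whose underside is 22 mm above the bench on four rubber feet. Origin on the bench under the plate's centre, z up; the yellow lift lug sticks out of the middle of the plate's +y edge
- lift_point (a point): centre of the underside of the yellow lift lug (46 mm wide along the plate's edge, 30 mm out from the plate, 12 mm thick), 110 mm from the mill's origin along its +y, 22 mm above the bench while the mill stands on its feet. It rises as the mill is lifted, when the mill tips about its two far feet
- jack: red hand jack, 0.98 kg, loose. Origin on its underside, x towards its toe, z up. Sole plate 175 x 84 x 5 mm (x from -110 to 65 mm). Housing of two red side plates, 36 mm over their outer faces (y), x from -40 to +12 mm, up to 125 mm: can be gripped across y from above. Between them a toothed bar (top at 131 mm) carries the toe in front; the pump handle rises behind (-x)
- saddle (a point): centre of the rubber saddle pad (30 x 36 mm) on top of the jack's toe, 45 mm ahead of the jack's origin, 15 mm above the bench when fully down, as at the start. The toe is 40 mm wide. It works by a ratchet: each full stroke of the handle, from right up to right down, raises it a step of 7 mm (a shorter stroke may gain nothing), and it settles back 2 to 3 mm when the handle is let up; range 50 mm
- handle (a joint): pump handle of the jack, rad: 0 = up at rest, rising backwards 0.45 rad above level; 0.70 = right down at its stop, 0.25 rad below level. Pivot at x = -32 mm, z = 83 mm of the jack's frame, axis along y. Pushed down by its grip; a spring brings it up again. It takes 2 to 5 N unloaded and 9 to 14 N with the mill on the saddle
- handle_press (a point): point on the top face of the handle's black rubber grip, 130 mm from the pivot, where it is pushed down (grip 68 mm long, from 84 to 152 mm from the pivot, 26 mm wide, 14 mm thick; top face 7 mm above the line through the pivot). It travels about 90 mm down in a full stroke
- crank: removed crank handle of the mill, flat steel arm 190 mm long with an upright wooden grip 105 mm high at one end; origin under the middle of the arm, arm along x
- new_foot: new rubber foot, black disc 30 mm across and 22 mm high with a thin steel stud standing up to 38 mm; origin at the centre of its underside
- hammer: hammer lying flat on the bench, handle towards its -x; origin underneath
- doming_block: steel doming block, cube of 55 mm with round hollows; origin at the centre of its underside
- jar: glass jar with a green lid, 60 mm across and 85 mm high; origin at the centre of its underside
- ring_clamp: wooden ring clamp lying on the bench, 155 mm long, 28 mm high; origin underneath, length along x

How it is judged:
By the outcome, as a careful person would: the job done as asked, in the order asked, and still so for the second after the job is handed in, while the arm keeps its last pose, push and grip.
It also fails if it takes over 64 s, if anything falls off the work surface, if the arm or the gripper's body presses on something with over 40 N, if the wrist force passes 120 N, or if a joint passes its speed limit or range.

### The arm

A 6-joint arm with a two-finger parallel gripper is mounted at the origin on the work surface. World frame = base frame: x ahead of the robot, y to its left, z up, the work surface at z = 0. Lengths are in mm, angles in degrees, forces in N, time in s.
With the tool pointing down it reaches from about 225 to 875 mm from the base axis. Payload 3.4 kg.
Tool frame: the origin (TCP) lies midway between the tips of the shut fingers; the grasp point (between the pads) lies 19 mm behind it (grip_point_offset is the distance from the TCP to the grasp point, in mm); z points along the fingers, x is the direction in which the jaws open and shut, and the axes are right-handed (so a half turn about z gives the same grasp; the last joint's range is limited). The gripper opens to 85 mm and grips with 20 to 120 N. Pads are 22 mm wide; open, the fingers measure 114 mm over their backs; the gripper's body (76 mm by 85 mm) begins 54 mm behind the grasp point. The pads swing forward as they close: fully open they stand 13 mm farther back than shut.
Start: joints at [-74.714, 15.808, 86.224, -0, 77.962, -6.933], TCP at [217.44, -532.337, 231.328] pointing down, gripper open.
Joint ranges: [-165.64, 165.64], [-43.16, 119.46], [12.63, 154.43], [-67.54, 247.53], [6.08, 155.33], [-154.97, 154.97]. Speed limits (degrees/s): [147.25, 147.25, 180, 180, 180, 180].

### API

Orientations are given as a 3x3 rotation matrix whose columns are the frame's x, y, z axes.
In Python, from bench import * gives the robot as it stands. The module is installed in compiled form; this text tells all that it offers.
- The arm moves only by the tool servo_tool, never from a script. Its argument "commands" is a list of rows, each a list of 7 numbers: the turn, a rotation vector about the tool's x, y, z in degrees, then the shift along the tool's x, y, z in m, then the gripper command: -1 is fully open, 1 is shut, values between are in proportion. In form: [[wx, wy, wz, dx, dy, dz, gripper], ...]. A call has 1 to 10 rows; each row is the pose to reach, as a shift and turn from the pose commanded when the call began, along the tool's axes at that moment; what a row does not reach only later rows make up. A row lasts 1/12 s, in which the tool goes at most 41.7 mm and 7.16 degrees, less where a joint would pass 70% of its speed; a pose out of reach is approached as far as the arm can. A call with a gripper value outside its range is refused whole. The fingers move at their own pace and stop on an object; "force" is the grip in N (left out, the last holds). Time passes only in rows, so rows that repeat a pose let the fingers close. It gives the time, the measured TCP pose, the force and the opening at its end, in the units of the state.
- sense(): the state, without advancing time (a new reading comes with each control period).
- read_camera(name): name is "side" or "top"; returns a dict with "color" (420x560x3 uint8, red, green, blue), "z_map" (420x560 float32, mm along the optical axis (not along the pixel's ray), 0 where there is no reading), "fovy" (degrees; the focal length in pixels is half the picture's height over the tangent of half this angle, whatever the lens; pixels are square), "cx", "cy" (the principal point, pixels), "D" ([k1, k2, p1, p2, k3] as OpenCV has them; the pictures are not rectified), "pose" (4x4, takes a point from camera to world coordinates). Camera axes: x right, y down, z forward; pixel columns grow to the right and rows downward; lengths in mm; the calibration is good to about 2 mm. A picture is of the moment at which its call begins.
- finish_job(): hands the job in, once; it reports no verdict.
The state is a dict: "time": time; "joint_pos": joint angles; "dq": joint speeds; "joint_efforts": joint torques, N m; "ee_pos": TCP position; "eef_rot": TCP orientation; "force": force on the tool from outside, world axes, zero at the start; "ft_torque": the same for the moment, N m; "gripper_width": opening from 0.0 (shut) to 1.0 (fully open).
Only numpy, scipy, OpenCV 4.12 (cv2) and the standard library are available. Lean on these libraries where they do the work, as an engineer would, in place of code of your own. Each camera call takes 0.05 s, during which the arm holds its last target.

## Working session

There is one attempt and no reset: what is moved stays moved. The work goes in short steps, Python scripts to look and compute and a tool call to move; the robot and the scene stay as the last step left them, time stands still between calls to the robot, and variables do not carry over. Pictures are saved under pics/ and viewed, and the job is handed in when it is done.

Besides the shell and the picture viewer there is one more tool, called after ">>>" in YAML: its name, and indented under it one key for each argument. servo_tool: Moves the arm, as the interface text tells. Its arguments: {"type":"object","properties":{"commands":{"type":"array","items":{"type":"array","items":{"type":"number"}}},"force":{"type":"number"}},"required":["commands"]}

```bash
mkdir -p pics; ls; cat > h.py <<'E'
from bench import *
import numpy as np, cv2
def snap(n,tag):
    c=read_camera(n); cv2.imwrite(f'pics/{tag}.png',c['color'][:,:,::-1]); np.savez(f'pics/{tag}.npz',**{k:np.array(v) for k,v in c.items()}); return c
def load(tag): return dict(np.load(f'pics/{tag}.npz'))
def world(c):
    H,W=c['z_map'].shape; f=H/2/np.tan(np.radians(float(c['fovy'])/2))
    K=np.array([[f,0,float(c['cx'])],[0,f,float(c['cy'])],[0,0,1]])
    u,v=np.meshgrid(np.arange(W),np.arange(H))
    p=cv2.undistortPoints(np.stack([u,v],-1).reshape(-1,1,2).astype(np.float64),K,np.array(c['D'],float)).reshape(H,W,2)
    z=c['z_map'].astype(float)
    P=np.stack([p[...,0]*z,p[...,1]*z,z],-1)
    T=np.array(c['pose']); Wd=P@T[:3,:3].T+T[:3,3]; Wd[z==0]=np.nan
    return Wd
E
python3 - <<'E'
from h import *
for n in ('side','top'):
    c=snap(n,n+'0'); print(n,c['fovy'],c['D'],c['pose'].round(2).tolist())
print(sense())
E
```

```text
pics
side 48.290282523452994 [0.02554456 0.         0.         0.         0.        ] [[1.0, -0.06, 0.04, 489.31], [-0.07, -0.69, 0.72, -818.89], [-0.01, -0.72, -0.7, 947.33], [0.0, 0.0, 0.0, 1.0]]
top 55.5432404578845 [-0.02319261  0.          0.          0.          0.        ] [[-0.01, -0.99, 0.16, 334.88], [-1.0, 0.01, -0.0, 76.09], [0.0, -0.16, -0.99, 1281.22], [0.0, 0.0, 0.0, 1.0]]
{'time': 0.1, 'joint_pos': array([-7.47134814e+01,  1.58465102e+01,  8.62887859e+01, -2.53040744e-04,
        7.79620746e+01, -6.93341333e+00]), 'dq': array([ 0.04881372, -0.0513357 , -0.14056531, -0.01334895, -0.06460451,
        0.08671031]), 'joint_efforts': array([ 1.28209613e-03, -4.17702055e+01, -2.46406657e+01, -2.15837417e-04,
        5.75415252e-03,  6.46819004e-06]), 'ee_pos': array([ 217.30569539, -531.84510461,  230.49551297]), 'eef_rot': array([[ 3.78163329e-01, -9.25738782e-01, -4.52216547e-04],
       [-9.25737354e-01, -3.78163546e-01,  1.63817190e-03],
       [-1.68753108e-03, -2.00862791e-04, -9.99998556e-01]]), 'force': array([-0.03734622,  0.28741301,  0.35841545]), 'ft_torque': array([0.01152841, 0.02189101, 0.03761419]), 'gripper_width': 1.0044412548490493}
```

View pics/side0.png

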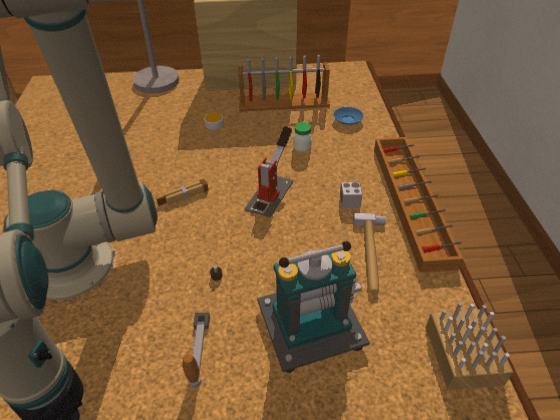

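View pics/top0.png

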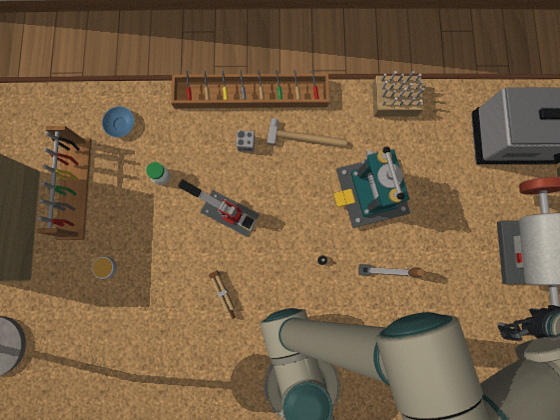

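The top view shows the mill at about (375,190) with its yellow lug at (343,197), and the jack at about (232,212). The jack's toe points right and its handle runs to (188,187) near the jar at (157,172). I'll measure these next.

```bash
python3 - <<'E'
from h import *
for n in ('top','side'):
    c=load(n+'0'); W=world(c); im=c['color']; hsv=cv2.cvtColor(im,cv2.COLOR_RGB2HSV)
    x,y,z=W[...,0],W[...,1],W[...,2]
    bench=(np.abs(z)<6); print(n,'bench z med',np.nanmedian(z[bench]))
    def rep(name,m,loz,hiz):
        m=m&(z>loz)&(z<hiz); P=W[m]
        if len(P)<5: print(name,len(P));return
        r=cv2.minAreaRect(P[:,:2].astype(np.float32)); print(name,len(P),'med',np.median(P,0).round(1),'rect',np.round(r[0],1),np.round(r[1],1),round(r[2],1), 'box',cv2.boxPoints(r).round(0).tolist())
    box=lambda x0,x1,y0,y1:(x>x0)&(x<x1)&(y>y0)&(y<y1)
    ye=(hsv[...,0]>20)&(hsv[...,0]<33)&(hsv[...,1]>150)&(hsv[...,2]>120)
    if n=='top':
        P0=W[197,343];P1=W[190,375];print('lugpix',P0,P1, W[215,232],W[172,157],W[187,188],W[218,238])
    mil=box(330,640,-220,60)
    rep('lug',ye&mil,25,45)
    rep('plate',box(330,640,-220,60)&~ye,24,45)
    rep('milltop',mil,60,400)
    jb=box(300,600,80,420)
    red=((hsv[...,0]<8)|(hsv[...,0]>172))&(hsv[...,1]>150)
    rep('red',red&jb,40,140)
    rep('redtop',red&jb,110,140)
    rep('sole',jb&(hsv[...,1]<90),2.5,11)
    rep('handle',jb&(hsv[...,2]<60),90,200)
    g=(hsv[...,0]>45)&(hsv[...,0]<80)&(hsv[...,1]>100)
    rep('jarlid',g&box(300,700,150,500),60,110)
E
python3 -c "
import cv2
a=cv2.imread('pics/top0.png')
cv2.imwrite('pics/t0z.png',cv2.resize(a[100:300,130:430],None,fx=2.66,fy=2.66,interpolation=cv2.INTER_CUBIC))
a=cv2.imread('pics/side0.png')
cv2.imwrite('pics/s0z.png',cv2.resize(a[110:380,180:400],None,fx=2.2,fy=2.2,interpolation=cv2.INTER_CUBIC))"
```

```text
top bench z med 0.9787316614715564
lugpix [ 574.0753321  -138.56447152   37.07007561] [ 577.92711578 -219.47896624  123.57386101] [508.3351907  205.71887167 108.05418787] [647.28758857 441.153442    86.87409803] [587.04880882 331.60031342 141.68043848] [505.79344688 192.28152642  60.96826321]
lug 263 med [ 573.8 -141.9   34.7] rect [ 573.4 -141.5] [45.7 59.9] 13.6 box [[544.0, -118.0], [558.0, -176.0], [603.0, -165.0], [589.0, -107.0]]
plate 645 med [ 535.6 -169.6   34.7] rect [ 495.5 -159.4] [165.1 285.9] 80.5 box [[341.0, -217.0], [623.0, -264.0], [650.0, -102.0], [368.0, -54.0]]
milltop 834 med [ 592.8 -207.1  208.7] rect [ 578.1 -198.5] [123.4  42.9] 0.0 box [[516.0, -177.0], [516.0, -220.0], [640.0, -220.0], [640.0, -177.0]]
red 119 med [516.2 203.4  85.3] rect [524.8 214.2] [56.7 34.6] 61.4 box [[496.0, 198.0], [526.0, 181.0], [554.0, 231.0], [523.0, 247.0]]
redtop 40 med [531.6 215.4 124.5] rect [527.  217.7] [48.2 34.6] 61.9 box [[500.0, 205.0], [531.0, 188.0], [554.0, 231.0], [523.0, 247.0]]
sole 621 med [530.  236.    6.3] rect [530.7 225. ] [175.7  84. ] 62.1 box [[452.0, 
[... 675 characters left out ...]
.0]]
red 249 med [530.5 201.1  76.6] rect [525.3 214.2] [59.  39.2] 62.2 box [[494.0, 197.0], [529.0, 179.0], [556.0, 231.0], [522.0, 249.0]]
redtop 51 med [531.9 207.4 121.7] rect [527.  215.3] [47.4 36.7] 63.3 box [[500.0, 202.0], [533.0, 186.0], [554.0, 228.0], [521.0, 245.0]]
sole 390 med [549.9 208.8   5. ] rect [532.1 225.1] [174.9  81.9] 61.7 box [[455.0, 168.0], [527.0, 129.0], [610.0, 283.0], [537.0, 322.0]]
handle 148 med [584.1 321.2 137.7] rect [585.3 324.6] [58.4 26.8] 60.2 box [[559.0, 306.0], [582.0, 293.0], [611.0, 343.0], [588.0, 357.0]]
jarlid 165 med [654.8 440.   83.6] rect [655.8 448.6] [52.9 50.2] 73.2 box [[624.0, 431.0], [672.0, 416.0], [687.0, 467.0], [639.0, 481.0]]
```

View pics/t0z.png

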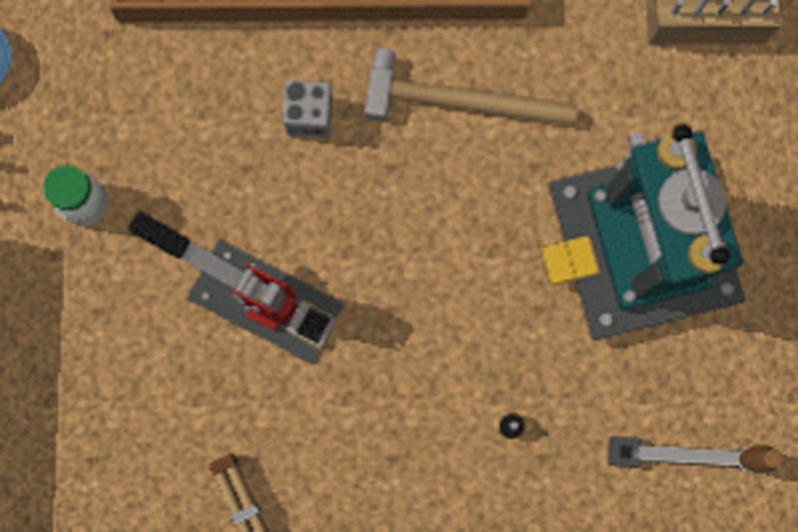

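View pics/s0z.png

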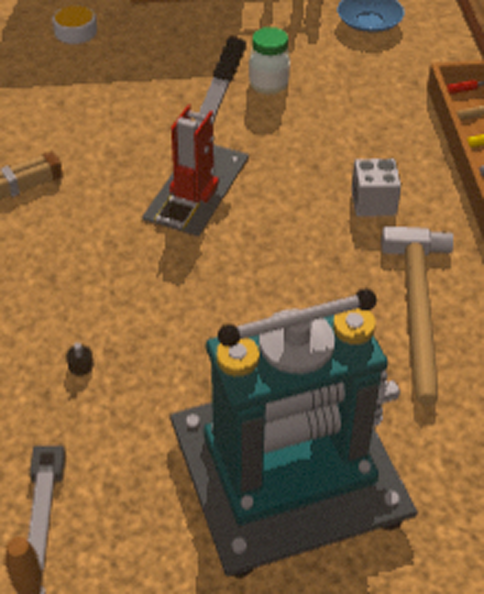

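```bash
python3 - <<'E'
from h import *
C0=np.array([596,-234])
for n in ('top','side'):
    c=load(n+'0'); W=world(c); im=c['color']; hsv=cv2.cvtColor(im,cv2.COLOR_RGB2HSV)
    z=W[...,2]; d=W[...,:2]-C0
    th=np.radians(13.6); ex=np.array([np.cos(th),np.sin(th)]); ey=np.array([-np.sin(th),np.cos(th)])
    a=d@ex; b=d@ey
    m=(z>24)&(z<40)&(abs(a)<130)&(b<130)&(b>-130)&(hsv[...,1]<90)
    P=W[m]; r=cv2.minAreaRect(P[:,:2].astype(np.float32)); print(n,len(P),np.round(r[0],1),np.round(r[1],1),r[2],cv2.boxPoints(r).round(0).tolist())
    # frame coords stats
    print('a range',np.percentile(a[m],[0,.5,99.5,100]).round(1),'b',np.percentile(b[m],[0,.5,99.5,100]).round(1))
    ye=(hsv[...,0]>18)&(hsv[...,0]<35)&(hsv[...,1]>130)&(z>10)&(z<50)&(abs(a)<60)&(b>40)&(b<160)
    if ye.sum(): print('lug',ye.sum(),a[ye].min().round(1),a[ye].max().round(1),b[ye].min().round(1),b[ye].max().round(1))
    # foot, other objects at z>12 footprints
    for nm,(x0,x1,y0,y1) in dict(foot=(380,480,-140,-30),clamp=(340,470,130,320),dome=(640,760,120,260)).items():
        mm=(W[...,0]>x0)&(W[...,0]<x1)&(W[...,1]>y0)&(W[...,1]<y1)&(z>8)&(z<60)
        if mm.sum(): print(nm,mm.sum(),W[mm].min(0).round(),W[mm].max(0).round())
E
```

```text
top 1103 [ 596.4 -233.7] [199.2 190.7] 13.728718757629395 [[477.0, -165.0], [522.0, -350.0], [716.0, -303.0], [671.0, -117.0]]
a range [-99.2 -98.9  99.4  99.9] b [-95.3 -93.3  94.4  95.6]
lug 273 -23.1 23.8 64.5 126.2
foot 33 [ 382. -135.    8.] [469. -40.  38.]
clamp 20 [341. 165.   8.] [468. 274.  33.]
dome 187 [676. 133.   8.] [760. 235.  60.]
side 2698 [ 597.6 -235.9] [199.6 192.4] 13.986652374267578 [[478.0, -167.0], [524.0, -353.0], [718.0, -305.0], [671.0, -118.0]]
a range [-98.5 -98.   99.8 101.4] b [-98.9 -97.2  89.3  93.7]
foot 59 [380. -85.   8.] [393. -53.  37.]
clamp 22 [340. 177.   8.] [470. 278.  29.]
dome 226 [737. 144.   9.] [760. 202.  60.]
```

```bash
cat >> h.py <<'E'
def T(yaw):
    t=np.radians(yaw); return np.array([[np.cos(t),np.sin(t),0],[np.sin(t),-np.cos(t),0],[0,0,-1.]])
def rel(p0,y0,p1,y1):
    s=T(y0).T@(np.array(p1,float)-np.array(p0,float))/1000
    return [0,0,round(-(y1-y0),2),*np.round(s,4).tolist()]
def st():
    s=sense(); R=s['eef_rot']; print('t',round(s['time'],2),'p',s['ee_pos'].round(1),'yaw',round(np.degrees(np.arctan2(R[1,0],R[0,0])),2),'z',R[:,2].round(3),'F',s['force'].round(1),'M',s['ft_torque'].round(2),'g',round(s['gripper_width'],3)); return s
E
python3 - <<'E'
from h import *
p0=[217.44,-532.337,231.328]; y0=-67.781
m=[380,-150,230]
print(rel(p0,y0,m,-50)); print(rel(m,-50,[527.4,217.5,230],-28))
print(rel([527.4,217.5,230],-28,[527.4,217.5,86],-28))
E
```

```text
[0, 0, -17.78, -0.2925, -0.2951, 0.0013]
[0, 0, -22, -0.1868, -0.3491, 0.0]
[0, 0, 0, 0.0, 0.0, 0.144]
```

>>> servo_tool:
  commands:
    - [0,0,-17.78,-0.2925,-0.2951,0.001,-1]
    - [0,0,-17.78,-0.2925,-0.2951,0.001,-1]
    - [0,0,-17.78,-0.2925,-0.2951,0.001,-1]
    - [0,0,-17.78,-0.2925,-0.2951,0.001,-1]
    - [0,0,-17.78,-0.2925,-0.2951,0.001,-1]
    - [0,0,-17.78,-0.2925,-0.2951,0.001,-1]
    - [0,0,-17.78,-0.2925,-0.2951,0.001,-1]
    - [0,0,-17.78,-0.2925,-0.2951,0.001,-1]
    - [0,0,-17.78,-0.2925,-0.2951,0.001,-1]
    - [0,0,-17.78,-0.2925,-0.2951,0.001,-1]
  force: 80

```text
time: 0.93
ee_pos: [380.0, -147.8, 230.2]
eef_rot: [[0.642, -0.766, 0.0], [-0.766, -0.642, 0.0], [-0.0, -0.0, -1.0]]
force: [0.6, -1.0, 0.1]
gripper_width: 0.999
```

>>> servo_tool:
  commands:
    - [0,0,-22,-0.1868,-0.3491,0,-1]
    - [0,0,-22,-0.1868,-0.3491,0,-1]
    - [0,0,-22,-0.1868,-0.3491,0,-1]
    - [0,0,-22,-0.1868,-0.3491,0,-1]
    - [0,0,-22,-0.1868,-0.3491,0,-1]
    - [0,0,-22,-0.1868,-0.3491,0,-1]
    - [0,0,-22,-0.1868,-0.3491,0,-1]
    - [0,0,-22,-0.1868,-0.3491,0,-1]
    - [0,0,-22,-0.1868,-0.3491,0,-1]
    - [0,0,-22,-0.1868,-0.3491,0,-1]

```text
time: 1.77
ee_pos: [528.5, 222.1, 229.6]
eef_rot: [[0.884, -0.467, 0.0], [-0.467, -0.884, 0.002], [-0.001, -0.002, -1.0]]
force: [0.8, -0.1, 0.2]
gripper_width: 1.001
```

```bash
python3 - <<'E'
from h import *
st(); snap('side','s1')
E
```

```text
t 1.77 p [528.5 222.1 229.6] yaw -27.84 z [ 0.     0.002 -1.   ] F [ 0.8 -0.1  0.2] M [-0.01  0.01  0.03] g 1.001
```

View pics/s1.png

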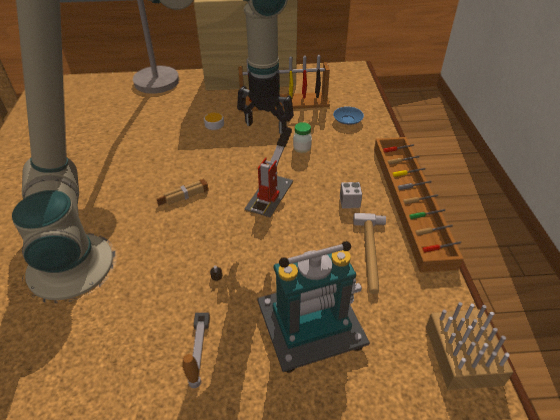

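>>> servo_tool:
  commands:
    - [0,0,0,0,0,0.02,-1]
    - [0,0,0,0,0,0.05,-1]
    - [0,0,0,0,0,0.08,-1]
    - [0,0,0,0,0,0.11,-1]
    - [0,0,0,0,0,0.13,-1]
    - [0,0,0,0,0,0.14,-1]
    - [0,0,0,0,0,0.144,-1]
    - [0,0,0,0,0,0.144,-1]

```text
time: 2.48
ee_pos: [527.2, 217.3, 85.8]
eef_rot: [[0.883, -0.47, -0.001], [-0.47, -0.883, -0.0], [-0.001, 0.001, -1.0]]
force: [0.6, -0.1, -1.1]
gripper_width: 0.996
```

```bash
python3 - <<'E'
from h import *
st()
c=snap('top','t2');a=c['color'][:,:,::-1]; cv2.imwrite('pics/t2z.png',cv2.resize(a[120:280,130:330],None,fx=3,fy=3,interpolation=cv2.INTER_CUBIC))
E
```

```text
t 2.48 p [527.2 217.3  85.8] yaw -28.01 z [-0.001 -0.    -1.   ] F [ 0.6 -0.1 -1.1] M [-0.02 -0.02  0.02] g 0.996
```

View pics/t2z.png

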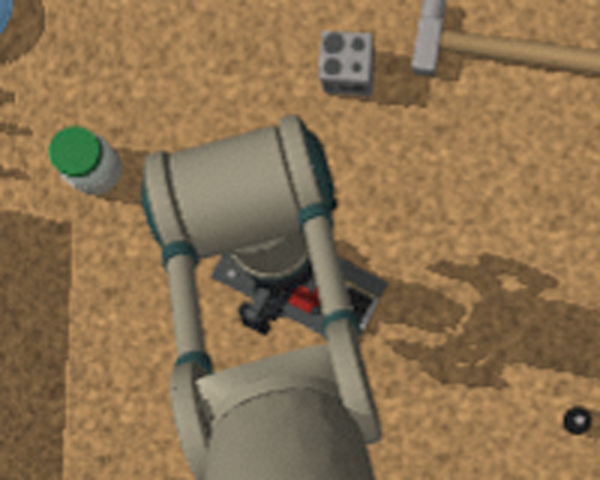

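The arm hides most of the top view, but the red housing shows between the fingers at zoomed pixel (300,298). I'll close the gripper.

>>> servo_tool:
  commands:
    - [0,0,0,0,0,0,1]
    - [0,0,0,0,0,0,1]
    - [0,0,0,0,0,0,1]
    - [0,0,0,0,0,0,1]
    - [0,0,0,0,0,0,1]
    - [0,0,0,0,0,0,1]
    - [0,0,0,0,0,0,1]
    - [0,0,0,0,0,0,1]
  force: 90

```text
time: 3.2
ee_pos: [528.4, 217.5, 87.3]
eef_rot: [[0.883, -0.469, 0.002], [-0.469, -0.883, 0.0], [0.002, -0.001, -1.0]]
force: [0.3, -1.5, 5.0]
gripper_width: 0.407
```

>>> servo_tool:
  commands:
    - [0,0,0,0,0,-0.005,1]
    - [0,0,0,0,0,-0.012,1]
    - [0,0,0,0,0,-0.02,1]
    - [0,0,0,0,0,-0.026,1]
    - [0,0,0,0,0,-0.03,1]
    - [0,0,0,0,0,-0.03,1]

```text
time: 3.7
ee_pos: [527.9, 217.8, 117.2]
eef_rot: [[0.883, -0.469, 0.002], [-0.469, -0.883, 0.0], [0.001, -0.001, -1.0]]
force: [-0.1, -0.5, -9.4]
gripper_width: 0.416
```

```bash
python3 - <<'E'
from h import *
st()
c=snap('side','s3');a=c['color'][:,:,::-1]; cv2.imwrite('pics/s3z.png',cv2.resize(a[60:260,180:400],None,fx=2.7,fy=2.7,interpolation=cv2.INTER_CUBIC))
# plan: current commanded
p0=[527.4,217.5,116.3]; 
d=np.array([.2385,-.9711]); tgt=np.array([570.6,-127.5])-45*d-14*d   # grasp point final
print('final TCP xy',tgt, 'pre', tgt-80*d)
pre=tgt-80*d
print(rel(p0,-28,[*pre,116.3],13.8))
print(rel([*pre,0],13.8,[*tgt,0],13.8))
E
```

```text
t 3.7 p [527.9 217.8 117.2] yaw -28.0 z [ 0.002  0.    -1.   ] F [-0.1 -0.5 -9.4] M [-0.08 -0.01  0.02] g 0.416
final TCP xy [556.5285 -70.2051] pre [537.4485   7.4829]
[0, 0, -41.8, 0.1075, 0.1807, 0.0]
[0, 0, -0.0, -0.0, 0.08, 0.0]
```

View pics/s3z.png

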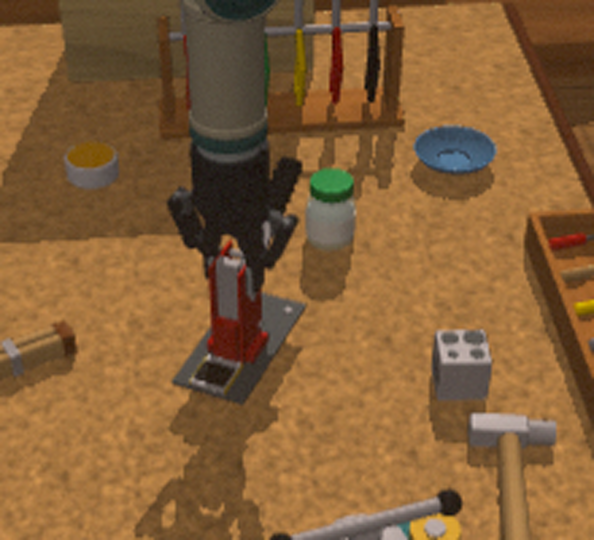

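The jack is held with its toe at zoomed (213,373). It's off the bench, looks level, and the wrist carries 9.4 N. Next I'll carry it to 80 mm behind the final spot.

>>> servo_tool:
  commands:
    - [0,0,-2,0.005,0.009,0,1]
    - [0,0,-6,0.016,0.027,0,1]
    - [0,0,-11,0.028,0.047,0,1]
    - [0,0,-16,0.041,0.069,0,1]
    - [0,0,-21,0.054,0.09,0,1]
    - [0,0,-26,0.067,0.112,0,1]
    - [0,0,-31,0.08,0.134,0,1]
    - [0,0,-36,0.093,0.156,0,1]
    - [0,0,-40,0.103,0.173,0,1]
    - [0,0,-41.8,0.1075,0.1807,0,1]

```text
time: 4.58
ee_pos: [537.5, 4.5, 116.0]
eef_rot: [[0.971, 0.24, -0.0], [0.24, -0.971, -0.002], [-0.001, 0.002, -1.0]]
force: [0.9, 0.3, -9.4]
gripper_width: 0.409
```

>>> servo_tool:
  commands:
    - [0,0,0,0,0,0,1]
    - [0,0,0,0,0,0.005,1]
    - [0,0,0,0,0,0.012,1]
    - [0,0,0,0,0,0.02,1]
    - [0,0,0,0,0,0.024,1]
    - [0,0,0,0,0,0.026,1]
    - [0,0,0,0,0,0.026,1]
    - [0,0,0,0,0,0.026,1]

```text
time: 5.25
ee_pos: [537.5, 7.9, 90.1]
eef_rot: [[0.971, 0.239, -0.0], [0.239, -0.971, -0.0], [-0.0, -0.0, -1.0]]
force: [0.7, 0.1, -8.9]
gripper_width: 0.412
```

```bash
cat > jk.py <<'E'
from h import *
def jack(tag):
    c=load(tag); W=world(c); hsv=cv2.cvtColor(c['color'],cv2.COLOR_RGB2HSV); z=W[...,2]
    return c,W,hsv,z
E
python3 - <<'E'
from h import *
st()
for n in('side','top'):
    c=snap(n,n[0]+'4');a=c['color'][:,:,::-1]
    cv2.imwrite(f'pics/{n[0]}4z.png',cv2.resize(a[120:390,180:420] if n=='side' else a[100:300,180:450],None,fx=2.2,fy=2.2,interpolation=cv2.INTER_CUBIC))
    W=world(c);hsv=cv2.cvtColor(c['color'],cv2.COLOR_RGB2HSV); z=W[...,2]
    m=(W[...,0]>430)&(W[...,0]<650)&(W[...,1]>-110)&(W[...,1]<150)&(z>4)&(z<18)&(hsv[...,1]<90)
    P=W[m]; 
    if len(P)>20:
        r=cv2.minAreaRect(P[:,:2].astype(np.float32)); print(n,len(P),np.round(r[0],1),np.round(r[1],1),r[2],cv2.boxPoints(r).round(0).tolist(),'z',np.percentile(P[:,2],[10,50,90]).round(1))
    m=(W[...,0]>430)&(W[...,0]<650)&(W[...,1]>-110)&(W[...,1]<150)&(z>4)&(z<30)&(hsv[...,1]<90)
E
```

```text
t 5.25 p [537.5   7.9  90.1] yaw 13.83 z [-0. -0. -1.] F [ 0.7  0.1 -8.9] M [-0.05 -0.07  0.02] g 0.412
side 530 [533.7  16.2] [ 83.2 175.3] 13.987319946289062 [[472.0, 91.0], [515.0, -79.0], [595.0, -59.0], [553.0, 111.0]] z [ 5.4  7.6 12.7]
top 356 [533.   15.2] [ 83.6 177.7] 13.246355056762695 [[472.0, 92.0], [513.0, -81.0], [594.0, -62.0], [553.0, 111.0]] z [ 6.   9.6 14.2]
```

View pics/s4z.png

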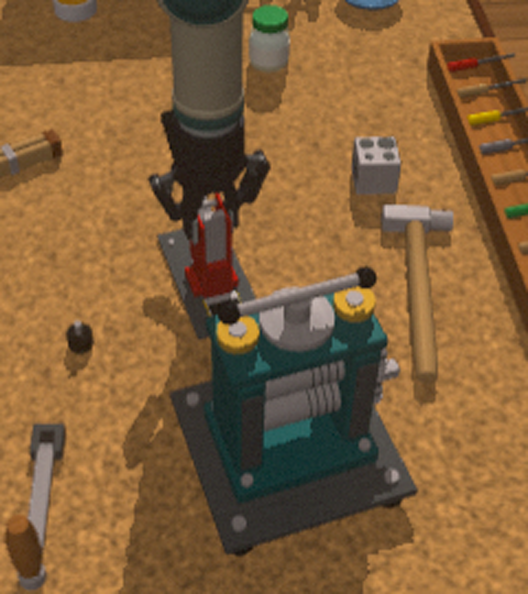

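View pics/t4z.png

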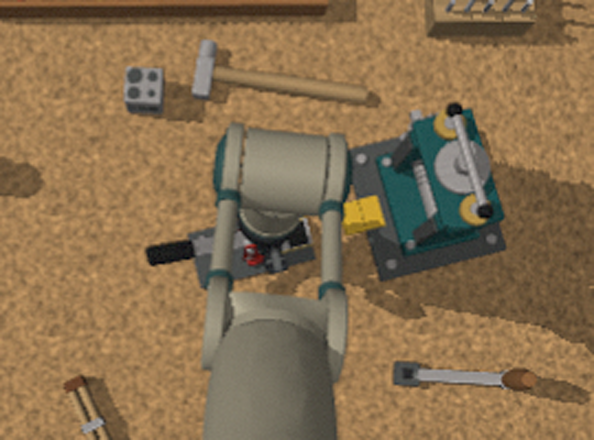

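>>> servo_tool:
  commands:
    - [0,0,0,0.001,0.004,0,1]
    - [0,0,0,0.002,0.012,0,1]
    - [0,0,0,0.002,0.022,0,1]
    - [0,0,0,0.002,0.032,0,1]
    - [0,0,0,0.002,0.042,0,1]
    - [0,0,0,0.002,0.052,0,1]
    - [0,0,0,0.002,0.061,0,1]
    - [0,0,0,0.002,0.068,0,1]
    - [0,0,0,0.002,0.07,0,1]
    - [0,0,0,0.002,0.07,0,1]

```text
time: 6.18
ee_pos: [556.3, -60.8, 90.2]
eef_rot: [[0.971, 0.237, 0.0], [0.237, -0.971, 0.0], [0.0, 0.0, -1.0]]
force: [0.5, 0.2, -10.1]
gripper_width: 0.41
```

```bash
cat > meas.py <<'E'
from h import *
import sys
def meas(tag,save=True):
  st()
  for n in('side','top'):
    c=snap(n,n[0]+tag);a=c['color'][:,:,::-1]
    cv2.imwrite(f'pics/{n[0]}{tag}z.png',cv2.resize(a[120:390,180:420] if n=='side' else a[100:300,180:450],None,fx=2.2,fy=2.2,interpolation=cv2.INTER_CUBIC))
    W=world(c);hsv=cv2.cvtColor(c['color'],cv2.COLOR_RGB2HSV); z=W[...,2]
    t=np.radians(13.8); O=np.array([596.8,-234.3]); d=W[...,:2]-O
    a=d@np.array([np.cos(t),np.sin(t)]); b=d@np.array([-np.sin(t),np.cos(t)])
    g=hsv[...,1]<90
    m=(abs(a)<70)&(b>126)&(b<330)&(z>3)&(z<15)&g
    if m.sum()>20: print(n,'sole a',np.percentile(a[m],[0,1,99,100]).round(1),'mid',(a[m].min()+a[m].max())/2,'b',np.percentile(b[m],[0,1,99,100]).round(1),m.sum())
    if m.sum()>20:
        r=cv2.minAreaRect(np.stack([a[m],b[m]],1).astype(np.float32)); print('  rect',np.round(r[0],1),np.round(r[1],1),round(r[2],2))
    m=(abs(a)<110)&(b<96)&(b>-110)&(z>24)&(z<60)&g
    print('  plate a',a[m].min().round(1),a[m].max().round(1),'b',b[m].min().round(1),b[m].max().round(1))
    for lab,aa,bb,w in (('plate +y L',-85,75,8),('plate +y R',85,75,8),('far L',-85,-75,8),('far R',85,-75,8)):
        q=(abs(a-aa)<w)&(abs(b-bb)<w)&(z<80)&(z>10)
        if q.sum()>3: print('  ',lab,q.sum(),np.median(z[q]).round(1))
    ye=(hsv[...,0]>18)&(hsv[...,0]<35)&(hsv[...,1]>130)&(z>10)&(z<70)&(abs(a)<60)&(b>40)&(b<160)
    if ye.sum()>3: print('  lug',ye.sum(),'a',a[ye].min().round(1),a[ye].max().round(1),'b',b[ye].min().round(1),b[ye].max().round(1),'z',np.median(z[ye]).round(1))
    red=((hsv[...,0]<8)|(hsv[...,0]>172))&(hsv[...,1]>150)&(z>15)&(z<140)&(abs(a)<50)&(b>100)&(b<260)
    if red.sum()>3: print('  red',red.sum(),'a',a[red].min().round(1),a[red].max().round(1),'b',b[red].min().round(1),b[red].max().round(1))
meas(sys.argv[1])
E
python3 meas.py 5
```

```text
t 6.18 p [556.3 -60.8  90.2] yaw 13.73 z [ 0.  0. -1.] F [  0.5   0.2 -10.1] M [-0.1  -0.04  0.02] g 0.41
side sole a [-41.7 -41.   -6.   41.9] mid 0.13165771122016068 b [135.  143.4 273.2 276. ] 313
  rect [  0.3 205.8] [ 83.4 140.9] 0.53
  plate a -99.4 101.2 b -97.7 92.6
   plate +y L 42 33.5
   far L 54 33.8
   far R 40 34.0
  red 178 a -27.4 18.6 b 152.6 200.8
top sole a [-59.1 -42.6  40.7  41.5] mid -8.80701036009965 b [126.6 128.1 274.7 275. ] 318
  rect [ -8.7 200.9] [150.2  97.8] 87.88
  plate a -100.0 25.3 b -94.6 95.3
   far L 27 37.7
  lug 209 a -23.2 22.5 b 65.5 125.4 z 34.8
  red 32 a -27.8 -15.8 b 171.8 204.2
```

View pics/s5z.png

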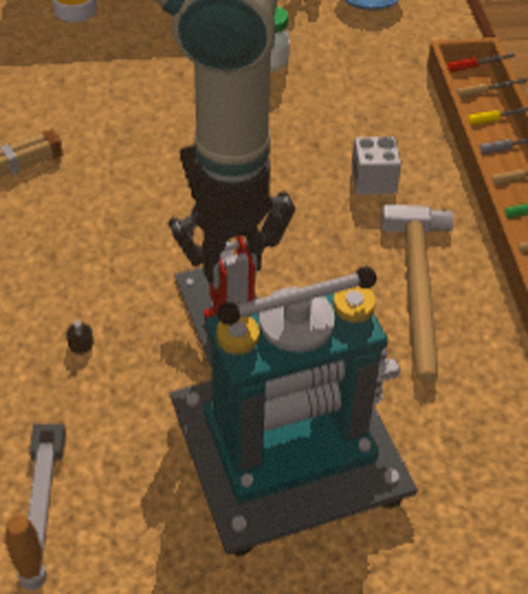

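View pics/t5z.png

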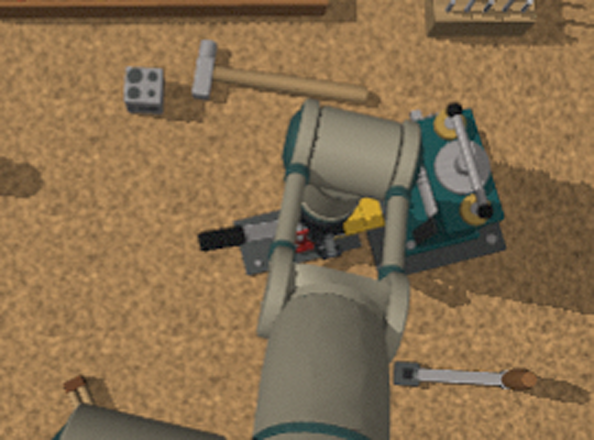

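```bash
python3 - <<'E'
from h import *
W=world(load('t5'))
for u,v in ((405,180),(400,220),(410,140),(390,270),(395,240)):
    x,y=int(u/2.2+180),int(v/2.2+100); print(u,v,W[y,x].round(0))
W=world(load('s5'))
for u,v in ((230,160),(262,160),(235,60),(265,30),(240,195),(180,180)):
    x,y=int(u/2.2+180),int(v/2.2+120); print(u,v,W[y,x].round(0))
E
```

```text
405 180 [ 520. -104.  490.]
400 220 [477. -93. 508.]
410 140 [nan nan nan]
390 270 [429. -76. 541.]
395 240 [457. -85. 521.]
230 160 [549. -99. 299.]
262 160 [582. -85. 284.]
235 60 [ 551. -125.  433.]
265 30 [ 576. -125.  462.]
240 195 [560. -98. 252.]
180 180 [506. 201.  -1.]
```

>>> servo_tool:
  commands:
    - [0,0,0,0.0005,0.003,0,1]
    - [0,0,0,0.0005,0.007,0,1]
    - [0,0,0,0.0005,0.01,0,1]
    - [0,0,0,0.0005,0.01,0,1]
    - [0,0,0,0.0005,0.01,0.001,1]
    - [0,0,0,0.0005,0.01,0.002,1]
    - [0,0,0,0.0005,0.01,0.003,1]
    - [0,0,0,0.0005,0.01,0.0035,1]
    - [0,0,0,0.0005,0.01,0.0035,1]

```text
time: 7.03
ee_pos: [558.9, -69.5, 87.3]
eef_rot: [[0.971, 0.239, 0.0], [0.239, -0.971, -0.0], [0.0, 0.0, -1.0]]
force: [-0.8, 0.3, -3.5]
gripper_width: 0.412
```

```bash
python3 meas.py 6
```

```text
t 7.03 p [558.9 -69.5  87.3] yaw 13.81 z [ 0. -0. -1.] F [-0.8  0.3 -3.5] M [ 0.04  0.43 -0.01] g 0.412
side sole a [-40.8 -40.5  -6.3  -4.4] mid -22.585004848743363 b [136.1 143.4 265.6 267.5] 246
  rect [-26.1 201.9] [133.2  35.8] 86.6
  plate a -99.6 100.2 b -97.7 95.3
   plate +y L 40 35.5
   far L 59 32.4
   far R 43 34.9
  red 141 a -19.0 19.9 b 143.8 196.0
top sole a [-49.9 -42.1  41.4  41.8] mid -4.085089533599568 b [126.7 138.4 265.2 265.9] 286
  rect [ -4.  196.3] [ 91.6 139.2] 0.12
  plate a -99.8 16.3 b -95.0 95.9
   far L 25 36.5
  lug 184 a -23.6 22.7 b 65.6 125.1 z 35.1
  red 33 a -27.8 -15.9 b 163.8 191.5
```

>>> servo_tool:
  commands:
    - [0,0,0,0,0,0.0005,1]
    - [0,0,0,0,0,0.001,1]
    - [0,0,0,0,0,0.001,1]
    - [0,0,0,0,0,0.001,-0.3]
    - [0,0,0,0,0,0.001,-0.3]
    - [0,0,0,0,0,0.001,-0.3]
    - [0,0,0,0,0,0.001,-0.3]
    - [0,0,0,0,0,0.001,-0.3]

```text
time: 7.8
ee_pos: [559.5, -69.7, 85.9]
eef_rot: [[0.971, 0.239, 0.001], [0.239, -0.971, -0.0], [0.001, 0.001, -1.0]]
force: [-1.0, -0.0, 0.2]
gripper_width: 0.647
```

>>> servo_tool:
  commands:
    - [0,0,0,0,0,-0.01,-0.3]
    - [0,0,0,0,0,-0.035,-0.3]
    - [0,0,0,0,0,-0.07,-0.3]
    - [0,0,0,0,0,-0.105,-0.3]
    - [0,0,0,0,0,-0.12,-0.3]
    - [0,0,0,0,0,-0.12,-0.3]

```text
time: 8.3
ee_pos: [561.9, -70.3, 211.4]
eef_rot: [[0.971, 0.239, 0.01], [0.239, -0.971, -0.003], [0.009, 0.005, -1.0]]
force: [-0.0, -0.2, 0.3]
gripper_width: 0.648
```

```bash
python3 meas.py 7
```

```text
t 8.3 p [561.9 -70.3 211.4] yaw 13.8 z [ 0.01  -0.003 -1.   ] F [-0.  -0.2  0.3] M [ 0.05 -0.03 -0.01] g 0.648
side sole a [-40.9 -40.5  -1.    3.7] mid -18.624209300639503 b [137.5 148.8 264.1 265. ] 268
  rect [-35.8 206.3] [133.6  40. ] 72.17
  plate a -99.5 100.8 b -97.1 93.6
   plate +y L 42 34.2
   far L 57 34.0
   far R 44 33.7
  red 193 a -17.3 18.8 b 142.8 193.6
top sole a [-41.7 -40.6  41.1  42.5] mid 0.38824438966294395 b [126.5 129.  265.  266.4] 344
  rect [ -0.7 195.9] [139.8  84. ] 88.98
  plate a -99.9 49.0 b -94.7 95.7
   plate +y L 25 36.8
   far L 26 36.5
  lug 137 a -23.4 22.4 b 65.6 105.2 z 34.9
  red 58 a -27.4 18.5 b 149.6 179.4
```

View pics/s7z.png

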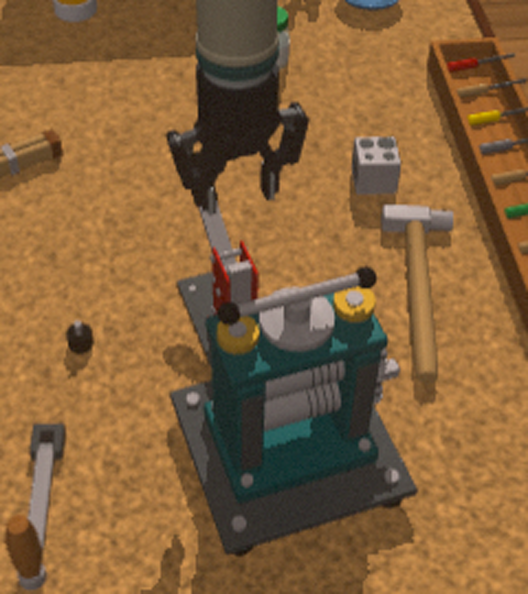

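>>> servo_tool:
  commands:
    - [0,0,0,0,-0.015,0,1]
    - [0,0,0,0,-0.045,0,1]
    - [0,0,0,0,-0.08,0,1]
    - [0,0,0,0,-0.11,0,1]
    - [0,0,0,0,-0.125,0,1]
    - [0,0,0,0,-0.129,0,1]
    - [0,0,0,0,-0.129,0.015,1]
    - [0,0,0,0,-0.129,0.035,1]
    - [0,0,0,0,-0.129,0.044,1]
    - [0,0,0,0,-0.129,0.044,1]
  force: 60

```text
time: 9.23
ee_pos: [525.8, 55.5, 158.7]
eef_rot: [[0.971, 0.238, -0.007], [0.238, -0.971, -0.0], [-0.007, -0.002, -1.0]]
force: [0.2, 0.8, -0.9]
gripper_width: 0.001
```

```bash
python3 meas.py 8
```

```text
t 9.23 p [525.8  55.5 158.7] yaw 13.78 z [-0.007 -0.    -1.   ] F [ 0.2  0.8 -0.9] M [-0.03  0.    0.02] g 0.001
side sole a [-40.8 -40.4  -2.5   0.3] mid -20.239466907749723 b [138.1 143.4 263.5 265.6] 247
  rect [-25.9 200.7] [127.4  38.9] 83.82
  plate a -99.5 100.4 b -97.5 95.6
   plate +y L 41 34.5
   far L 59 33.7
   far R 47 33.4
  red 189 a -17.4 18.6 b 143.1 194.5
top sole a [-67.7 -42.6  41.6  52.1] mid -7.791620428330088 b [126.  126.4 264.7 265.4] 318
  rect [ -5.1 195.5] [102.8 152.4] 15.45
  plate a -99.9 99.9 b -94.9 95.8
   plate +y L 27 36.6
   plate +y R 22 36.3
   far L 27 35.6
  lug 275 a -23.8 22.7 b 64.9 126.4 z 34.6
  red 112 a -27.3 17.5 b 125.0 189.1
```

View pics/s8z.png

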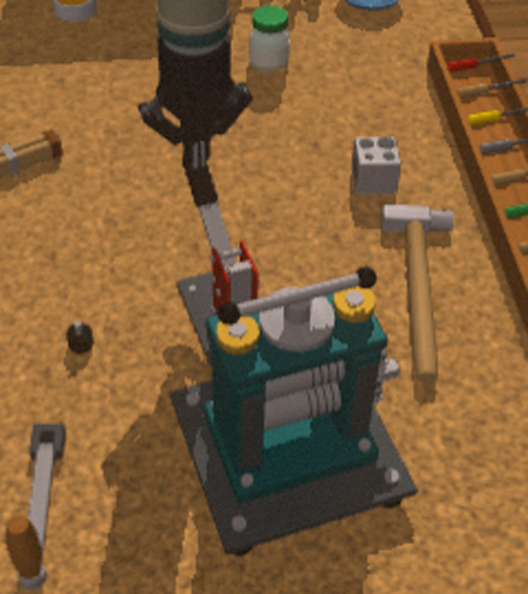

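View pics/t8z.png

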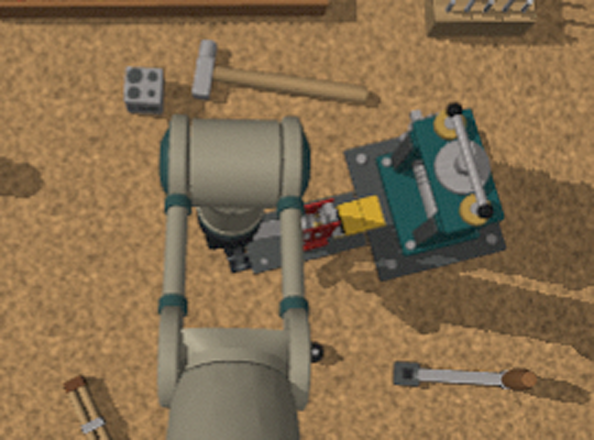

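The shut fingertips sit over the black grip, at zoomed (198,165) in the side view. The jack is square to the lug. I'll make the first stroke and watch the force.

>>> servo_tool:
  commands:
    - [0,0,0,0,-0.001,0.006,1]
    - [0,0,0,0,-0.003,0.016,1]
    - [0,0,0,0,-0.006,0.028,1]
    - [0,0,0,0,-0.009,0.04,1]
    - [0,0,0,0,-0.012,0.053,1]
    - [0,0,0,0,-0.014,0.066,1]
    - [0,0,0,0,-0.015,0.079,1]
    - [0,0,0,0,-0.015,0.09,1]
    - [0,0,0,0,-0.014,0.097,1]
    - [0,0,0,0,-0.014,0.097,1]

```text
time: 10.17
ee_pos: [526.1, 69.3, 65.0]
eef_rot: [[0.971, 0.238, 0.002], [0.238, -0.971, 0.0], [0.002, 0.001, -1.0]]
force: [-0.9, 1.2, 10.4]
gripper_width: -0.001
```

```bash
python3 meas.py 9
```

```text
t 10.17 p [526.1  69.3  65. ] yaw 13.79 z [ 0.002  0.    -1.   ] F [-0.9  1.2 10.4] M [-0.02  0.15 -0.02] g -0.001
side sole a [-40.7 -40.5  -1.5   3.7] mid -18.52215849125296 b [127.8 134.8 263.5 265.5] 253
  rect [-37.3 202. ] [143.1  40. ] 72.12
  plate a -99.5 100.4 b -98.3 92.6
   plate +y L 43 35.1
   far L 57 33.6
   far R 43 34.3
  red 187 a -17.4 19.1 b 144.3 195.6
top sole a [-41.8 -40.8  42.1  52.2] mid 5.207452327465191 b [126.1 126.9 264.5 265.3] 270
  rect [  5.3 196.1] [ 93.8 138.9] 0.76
  plate a -99.8 99.5 b -96.4 95.5
   plate +y L 26 36.5
   plate +y R 23 37.3
   far L 26 36.5
  lug 274 a -23.6 23.6 b 64.7 125.9 z 36.1
  red 122 a -27.0 17.6 b 148.4 197.4
```

View pics/s9z.png

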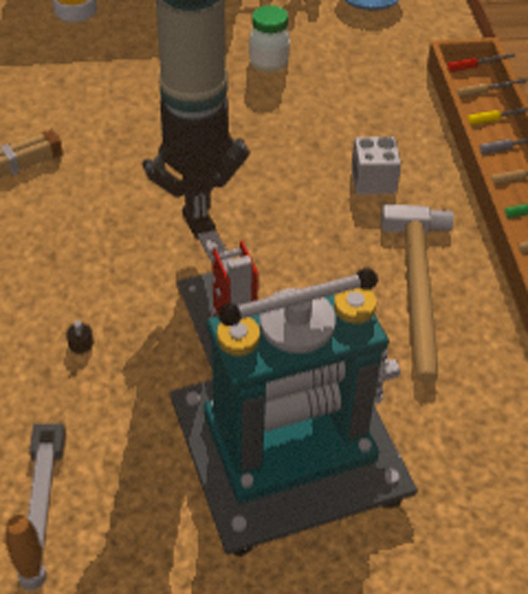

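>>> servo_tool:
  commands:
    - [0,0,0,0,0,0.003,1]
    - [0,0,0,0,0,0.006,1]
    - [0,0,0,0,0,0.006,1]

```text
time: 10.52
ee_pos: [526.3, 68.7, 60.9]
eef_rot: [[0.971, 0.239, 0.004], [0.239, -0.971, -0.001], [0.003, 0.002, -1.0]]
force: [-2.4, -1.7, 14.6]
gripper_width: 0.002
```

>>> servo_tool:
  commands:
    - [0,0,0,0,0,0.003,1]
    - [0,0,0,0,0,0.005,1]
    - [0,0,0,0,0,0.005,1]
    - [0,0,0,0,0,0.005,1]

```text
time: 10.85
ee_pos: [526.6, 68.5, 59.5]
eef_rot: [[0.971, 0.239, 0.006], [0.239, -0.971, -0.002], [0.005, 0.003, -1.0]]
force: [-8.8, -2.0, 39.0]
gripper_width: -0.0
```

>>> servo_tool:
  commands:
    - [0,0,0,0,0,-0.008,1]
    - [0,0,0,0,-0.001,-0.025,1]
    - [0,0,0,0,-0.001,-0.045,1]
    - [0,0,0,0,0.002,-0.065,1]
    - [0,0,0,0,0.007,-0.085,1]
    - [0,0,0,0,0.012,-0.1,1]
    - [0,0,0,0,0.014,-0.107,1]
    - [0,0,0,0,0.014,-0.108,1]
    - [0,0,0,0,0.014,-0.108,1]

```text
time: 11.6
ee_pos: [528.0, 55.8, 161.5]
eef_rot: [[0.971, 0.238, -0.0], [0.238, -0.971, 0.0], [-0.0, -0.0, -1.0]]
force: [-0.2, -0.5, -0.4]
gripper_width: -0.002
```

```bash
python3 meas.py 10
```

```text
t 11.6 p [528.   55.8 161.5] yaw 13.78 z [-0.  0. -1.] F [-0.2 -0.5 -0.4] M [0.01 0.02 0.02] g -0.002
side sole a [-40.6 -40.4  -1.9   3.2] mid -18.695944174174077 b [138.2 145.1 264.3 265.3] 257
  rect [-35.9 206.7] [132.7  40.1] 72.07
  plate a -99.5 100.2 b -97.2 93.0
   plate +y L 47 35.0
   far L 54 33.3
   far R 41 34.7
  red 176 a -18.0 19.1 b 144.1 193.4
top sole a [-55.1 -41.8  41.2  42.1] mid -6.530909639759617 b [126.  126.6 264.6 296.9] 313
  rect [ -6.8 211.4] [ 96.2 171.3] 0.78
  plate a -99.8 100.1 b -94.2 95.9
   plate +y L 25 36.8
   plate +y R 24 36.3
   far L 25 36.8
  lug 275 a -23.4 23.0 b 64.6 125.6 z 35.2
  red 116 a -27.1 17.7 b 126.4 188.4
```

View pics/s10z.png

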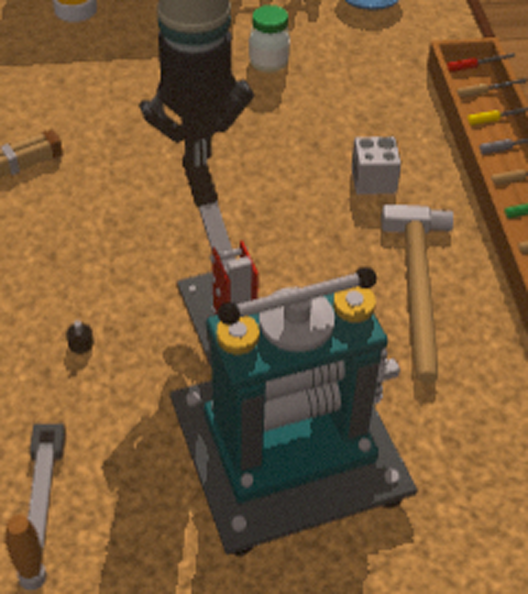

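The handle is back up and the jack hasn't moved. Second stroke next.

>>> servo_tool:
  commands:
    - [0,0,0,0,-0.001,0.008,1]
    - [0,0,0,0,-0.004,0.02,1]
    - [0,0,0,0,-0.008,0.036,1]
    - [0,0,0,0,-0.012,0.053,1]
    - [0,0,0,0,-0.015,0.07,1]
    - [0,0,0,0,-0.015,0.085,1]
    - [0,0,0,0,-0.014,0.096,1]
    - [0,0,0,0,-0.014,0.103,1]
    - [0,0,0,0,-0.014,0.107,1]
    - [0,0,0,0,-0.014,0.107,1]

```text
time: 12.53
ee_pos: [526.0, 69.0, 59.2]
eef_rot: [[0.971, 0.239, 0.003], [0.239, -0.971, -0.001], [0.003, 0.002, -1.0]]
force: [-8.6, -1.4, 40.3]
gripper_width: 0.003
```

```bash
python3 meas.py 11
```

```text
t 12.53 p [526.   69.   59.2] yaw 13.85 z [ 0.003 -0.001 -1.   ] F [-8.6 -1.4 40.3] M [-0.57  1.45 -0.08] g 0.003
side sole a [-41.2 -40.1   9.7  41. ] mid -0.08483260217889921 b [130.8 140.7 263.7 264.9] 278
  rect [  0.2 198.2] [ 81.5 133.7] 0.84
  plate a -99.4 100.4 b -98.8 94.2
   plate +y L 42 42.3
   far L 59 32.8
   far R 40 34.2
  red 258 a -26.5 18.5 b 139.3 196.4
top sole a [-51.1 -41.5  41.3  42.2] mid -4.474428303990404 b [126.  127.5 264.7 266.1] 273
  rect [ -2.6 194.9] [ 87.1 144.4] 4.63
  plate a -99.9 100.1 b -96.4 94.5
   plate +y L 26 45.2
   plate +y R 23 45.1
   far L 28 35.7
  lug 277 a -23.6 23.5 b 63.9 124.6 z 43.4
  red 123 a -27.1 17.9 b 148.6 196.9
```

>>> servo_tool:
  commands:
    - [0,0,0,0,0,-0.008,1]
    - [0,0,0,0,-0.001,-0.025,1]
    - [0,0,0,0,-0.001,-0.045,1]
    - [0,0,0,0,0.002,-0.065,1]
    - [0,0,0,0,0.007,-0.085,1]
    - [0,0,0,0,0.012,-0.1,1]
    - [0,0,0,0,0.014,-0.107,1]
    - [0,0,0,0,0.014,-0.107,1]
    - [0,0,0,0,0.014,-0.107,1]

```text
time: 13.38
ee_pos: [527.5, 55.9, 160.6]
eef_rot: [[0.971, 0.238, -0.002], [0.238, -0.971, 0.0], [-0.002, -0.001, -1.0]]
force: [0.3, -0.2, -0.7]
gripper_width: 0.0
```

```bash
python3 meas.py 12
```

```text
t 13.38 p [527.5  55.9 160.6] yaw 13.79 z [-0.002  0.    -1.   ] F [ 0.3 -0.2 -0.7] M [0.01 0.02 0.04] g 0.0
side sole a [-40.8 -40.7  -1.    2.9] mid -18.98885750615785 b [131.4 138.  263.4 265. ] 262
  rect [-37.  203.5] [138.7  40.2] 72.03
  plate a -99.6 100.2 b -98.2 91.0
   plate +y L 43 38.8
   far L 54 33.8
   far R 38 34.3
  red 207 a -26.1 19.0 b 143.8 193.1
top sole a [-42.1 -41.3  41.6  42.6] mid 0.2525714672249819 b [126.2 127.3 264.7 298.4] 313
  rect [  0.6 212.3] [171.8  84.9] 89.61
  plate a -100.0 100.0 b -95.8 94.9
   plate +y L 26 42.5
   plate +y R 22 42.4
   far L 25 37.7
  lug 278 a -24.1 23.4 b 64.1 125.6 z 39.9
  red 113 a -27.0 18.0 b 147.8 188.5
```

>>> servo_tool:
  commands:
    - [0,0,0,0,-0.001,0.008,1]
    - [0,0,0,0,-0.004,0.02,1]
    - [0,0,0,0,-0.008,0.036,1]
    - [0,0,0,0,-0.012,0.053,1]
    - [0,0,0,0,-0.015,0.07,1]
    - [0,0,0,0,-0.015,0.085,1]
    - [0,0,0,0,-0.014,0.096,1]
    - [0,0,0,0,-0.014,0.102,1]
    - [0,0,0,0,-0.014,0.106,1]
    - [0,0,0,0,-0.014,0.106,1]

```text
time: 14.32
ee_pos: [525.8, 69.3, 59.5]
eef_rot: [[0.971, 0.239, 0.003], [0.239, -0.971, -0.001], [0.003, 0.001, -1.0]]
force: [-7.7, -0.7, 34.6]
gripper_width: -0.001
```

>>> servo_tool:
  commands:
    - [0,0,0,0,0,-0.008,1]
    - [0,0,0,0,-0.001,-0.025,1]
    - [0,0,0,0,-0.001,-0.045,1]
    - [0,0,0,0,0.002,-0.065,1]
    - [0,0,0,0,0.007,-0.085,1]
    - [0,0,0,0,0.012,-0.1,1]
    - [0,0,0,0,0.014,-0.106,1]
    - [0,0,0,0,0.014,-0.106,1]
    - [0,0,0,0,0.014,-0.106,1]

```text
time: 15.07
ee_pos: [527.4, 55.9, 160.5]
eef_rot: [[0.971, 0.238, -0.002], [0.238, -0.971, 0.0], [-0.002, -0.001, -1.0]]
force: [0.1, 0.6, 0.2]
gripper_width: 0.001
```

```bash
python3 meas.py 13
```

```text
t 15.07 p [527.4  55.9 160.5] yaw 13.79 z [-0.002  0.    -1.   ] F [0.1 0.6 0.2] M [ 0.02 -0.03 -0.02] g 0.001
side sole a [-40.8 -40.4  37.8  41.5] mid 0.3285156778262248 b [129.3 134.6 262.9 264.4] 275
  rect [  0.4 197.1] [ 82.2 134.7] 0.6
  plate a -99.5 100.5 b -99.6 90.0
   plate +y L 40 45.8
   far L 55 33.2
   far R 43 33.8
  red 291 a -26.4 18.7 b 135.7 194.6
top sole a [-67.7 -41.2  41.2  42.6] mid -12.536475777705597 b [126.1 127.9 265.2 299. ] 325
  rect [ -8.3 206.3] [102.4 180. ] 15.39
  plate a -100.0 99.4 b -99.1 93.4
   plate +y L 26 47.7
   plate +y R 25 46.6
   far L 26 36.3
  lug 283 a -23.3 23.5 b 61.7 123.6 z 47.1
  red 108 a -27.5 17.8 b 148.5 188.8
```

View pics/t13z.png

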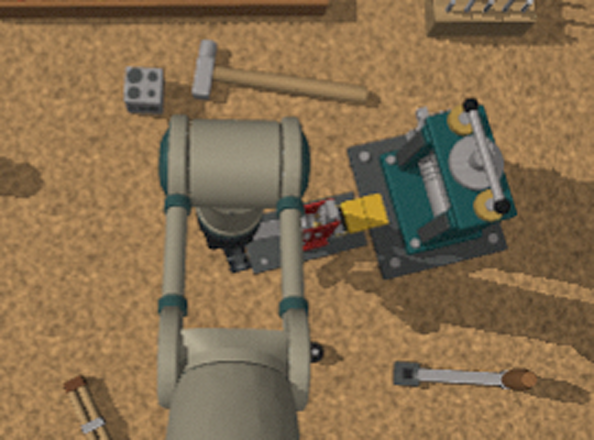

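>>> servo_tool:
  commands:
    - [0,0,0,0,-0.001,0.008,1]
    - [0,0,0,0,-0.004,0.02,1]
    - [0,0,0,0,-0.008,0.036,1]
    - [0,0,0,0,-0.012,0.053,1]
    - [0,0,0,0,-0.015,0.07,1]
    - [0,0,0,0,-0.015,0.085,1]
    - [0,0,0,0,-0.014,0.096,1]
    - [0,0,0,0,-0.014,0.102,1]
    - [0,0,0,0,-0.014,0.1055,1]
    - [0,0,0,0,-0.014,0.1055,1]

```text
time: 16.0
ee_pos: [525.8, 69.3, 59.6]
eef_rot: [[0.971, 0.239, 0.003], [0.239, -0.971, -0.001], [0.002, 0.001, -1.0]]
force: [-6.5, -1.3, 32.5]
gripper_width: 0.0
```

>>> servo_tool:
  commands:
    - [0,0,0,0,0,0,1]
    - [0,0,0,0,0,0,1]
    - [0,0,0,0,0,0,1]
    - [0,0,0,0,0,0,1]
    - [0,0,0,0,0,0,1]
    - [0,0,0,0,0,0,1]
    - [0,0,0,0,0,0,1]
    - [0,0,0,0,0,0,1]

```text
time: 16.67
ee_pos: [525.8, 69.3, 59.8]
eef_rot: [[0.971, 0.239, 0.004], [0.239, -0.971, -0.001], [0.003, 0.002, -1.0]]
force: [-6.3, -1.4, 30.6]
gripper_width: 0.001
```

```bash
python3 meas.py 14; python3 - <<'E'
from h import *
st()
for n in('t','s'):
  for tag in ('8','14'):
    W=world(load(n+tag)) if tag!='0' else None
    c=load(n+tag); hsv=cv2.cvtColor(c['color'],cv2.COLOR_RGB2HSV)
    t=np.radians(13.8); d=W[...,:2]-np.array([596.8,-234.3]); a=d@np.array([np.cos(t),np.sin(t)]); b=d@np.array([-np.sin(t),np.cos(t)])
    m=(abs(a)<97)&(abs(a)>80)&(b<97)&(b>-90)&(W[...,2]>20)&(W[...,2]<70)&(hsv[...,1]<90)
    k=np.polyfit(b[m],W[...,2][m],1); print(n,tag,m.sum(),'z at edge b=95:',np.polyval(k,95).round(1),'far -95:',np.polyval(k,-95).round(1))
E
```

```text
t 16.67 p [525.8  69.3  59.8] yaw 13.84 z [ 0.004 -0.001 -1.   ] F [-6.3 -1.4 30.6] M [-0.32  0.99 -0.07] g 0.001
side sole a [-40.9 -40.4  40.5  42.1] mid 0.6163824036570809 b [129.6 131.1 263.1 265.4] 301
  rect [  0.6 197.7] [ 82.8 135.7] 0.39
  plate a -99.4 99.8 b -100.6 87.8
   plate +y L 38 53.5
   far L 58 33.9
   far R 40 34.1
  red 396 a -26.5 18.5 b 137.3 194.2
top sole a [-41.7 -41.2  41.5  42.1] mid 0.2378117629488088 b [126.  127.5 265.3 266.3] 278
  rect [  0.4 196.1] [140.2  83.8] 89.83
  plate a -99.8 99.7 b -99.7 91.6
   plate +y L 28 55.3
   plate +y R 26 56.2
   far L 26 35.2
  lug 287 a -24.5 23.5 b 59.4 121.6 z 56.7
  red 118 a -27.1 17.9 b 148.0 197.0
t 16.77 p [525.8  69.3  59.7] yaw 13.84 z [ 0.004 -0.001 -1.   ] F [-5.9 -1.2 30.2] M [-0.33  1.01 -0.04] g 0.0
t 8 439 z at edge b=95: 34.9 far -95: 34.9
t 14 444 z at edge b=95: 57.2 far -95: 32.3
s 8 797 z at edge b=95: 32.8 far -95: 31.6
s 14 809 z at edge b=95: 55.1 far -95: 29.6
```

View pics/s14z.png

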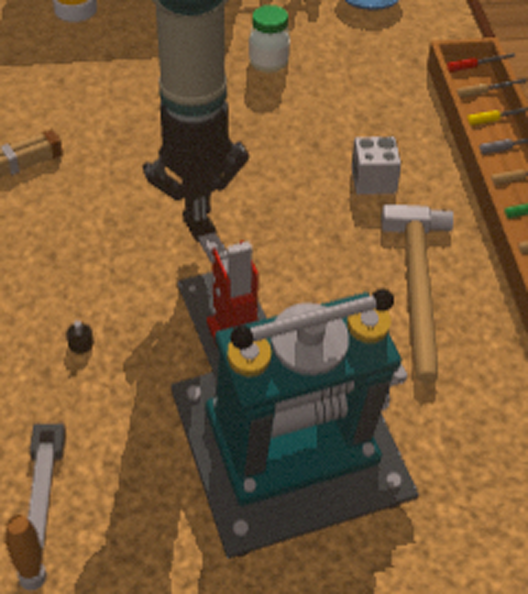

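View pics/t14z.png

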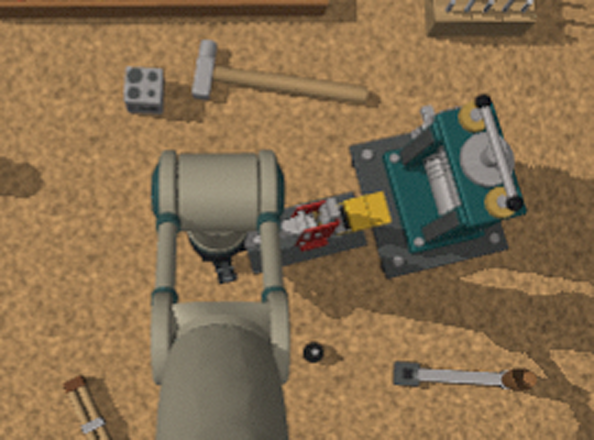

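The plate edge is up about 22 mm in both cameras. The handle is at its stop under a steady 30 N, against 9 to 14 N needed to move it. The jack is square and the other objects look unmoved, so I'm handing in while holding.

```bash
python3 -c "
from h import *
st(); print(finish_job())"
```

```text
t 16.77 p [525.8  69.3  59.7] yaw 13.84 z [ 0.004 -0.001 -1.   ] F [-5.9 -1.2 30.2] M [-0.33  1.01 -0.04] g 0.0
the job is handed in; nothing more can be done
None
```

The mill's lug edge is up about 22 mm on the jack alone, well over the 12 mm asked. I handed the job in at 16.8 s with the shut fingertips still holding the pump handle down at its stop.

**What I did:** I gripped the jack by its housing, turned it square to the mill and slid it in low. The saddle sits under the middle of the lug. I then pumped four full strokes and kept the last one pushed down.

**Last checks:**
- **Lift:** fitting a line to the plate's height put the lug edge at 57.2 mm, up from 34.9 mm, in the top camera. The side camera gave 55.1 mm, up from 32.8 mm. The far edge stayed down.
- **Jack position:** it was within about 1 mm of centre on the lug and within about 1° of square, and it did not shift between strokes.
- **Handle:** the hold was steady at about 30 N down with the tip at z ≈ 60 mm. That is well above the 9 to 14 N needed to move the handle, so it is against its stop.
- **Other objects:** they looked unmoved in the last pictures.

**What was off:**
- **Stroke force:** the push on the grip reached 40.3 N at the end of the second stroke, so I pressed less deep after that. It was the fingertips on the grip, not the gripper's body.
- **Side force:** about 6 N sideways remained on the tool during the hold.
- **Camera offset:** the two cameras differed by about 2 mm in absolute height but agreed on the rise.

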